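# Repack the router's wall plate and antenna

### The arm

A 7-joint arm with a two-finger parallel gripper is mounted at the origin on the work surface. World frame = base frame: x ahead of the robot, y to its left, z up, the work surface at z = 0. Lengths are in m, angles in rad, forces in N, time in s.
With the tool pointing down it reaches from about 0.35 to 0.9 m from the base axis. Payload 8.1 kg.
Tool frame: the origin (TCP) lies between the finger pads; the fingertips stand 22 mm ahead of it and the grasp point (between the pads) lies 3 mm ahead of it; z points along the fingers, y is the line along which they close (so a half turn about z gives the same grasp; the last joint's range is limited). The gripper opens to 92 mm and grips with 3 to 60 N. Pads are 19 mm wide; open, the fingers measure 130 mm over their backs; the gripper's body (75 mm by 190 mm) begins 47 mm behind the grasp point.
Start: joints at [1.008, 0.434, 0.025, 1.573, -0.012, 1.134, -0.075], TCP at [0.277, -0.56, 0.249] pointing down, gripper open.
Joint ranges: [-2.62, 2.62], [-0.44, 2.09], [-1.27, 1.32], [0.08, 2.57], [-1.32, 4.46], [0.12, 2], [-2.74, 2.74]. Speed limits (rad/s): [2.22, 2.22, 3.01, 3.01, 3.14, 3.14, 3.14].

### API

Orientations are given as [roll, pitch, yaw] about the fixed x, y, z axes, in that order (R = Rz(yaw) Ry(pitch) Rx(roll)).
In Python, from plant import state, read_camera, camera_params, close_job gives the robot as it stands.
- The arm moves only by the shell command python3 -m inch 'ROWS' [FORCE]. ROWS is JSON, a list of rows, each an object with "offset": the shift along the tool's x, y, z in m, a list of three; "dr": the turn, a rotation vector about the tool's x, y, z in rad, a list of three; "hand": the finger opening in m, from 0 to 0.0918. A call has 1 to 20 rows; each row shifts and turns the commanded pose from where the row before left it, along the tool's axes as they then stand; what a row does not reach is not made up. A row lasts 1/8 s, in which the tool goes at most 62.5 mm and 10.7 degrees, less where a joint would pass 70% of its speed; a pose out of reach is approached as far as the arm can. A call with a gripper value outside its range is refused whole. The fingers move at their own pace and stop on an object; FORCE is the grip in N (left out, the last holds). Time passes only in rows, so rows that do not move let the fingers close. It gives the time, the measured TCP pose, the force, the opening and the grip force at its end, in the units of the state.
- state(): the state, without advancing time (a new reading comes with each control period).
- read_camera(name): name is "scene" or "top" or "wrist"; returns (picture, depth): 400x640x3 uint8, red, green, blue; 400x640 float32, m along the optical axis (not along the pixel's ray), 0 where there is no reading.
- camera_params(name): a dict with "K" (3x3 intrinsics, pixels), "R" (3x3) and "t" (3): a world point X has camera coordinates R X + t; the wrist camera has in their place "tool_from_camera" (4x4, takes a point from camera to tool coordinates, whose origin is the TCP and whose axes are the flange's). Camera axes: x right, y down, z forward; pixel columns grow to the right and rows downward; lengths in m; the calibration is good to about 2 mm. A picture is of the moment at which its call begins: read the wrist's pose just before it. camera_params takes no time and is no camera call.
- close_job(): hands the job in; it is judged then, once.
The state is a dict: "clock": time; "joints": joint angles; "joint_velocities": joint speeds; "joint_torque": joint torques, N m; "eef_pos": TCP position; "ee_rot": TCP orientation; "contact_force": force on the tool from outside, world axes, zero at the start; "moment": the same for the moment, N m; "opening": finger opening in m; "gripper_force": force on a finger pad.
Only numpy, scipy, OpenCV 4.12 (cv2) and the standard library are available. Lean on these libraries where they do the work, as an engineer would, in place of code of your own. Each camera call takes 0.05 s, during which the arm holds its last target. There are 200 camera calls.

### The job

Put the router kit back in its places. Slide the flat wall plate across the table, without lifting it, cut-corner end first, into the open-fronted bay until it is fully home against the back wall. Lay the loose antenna gently, without dropping it, flat in the tray's long trough with its wide knuckle in the wide pocket; leave everything else where it lies.

Things in the scene. Friction and masses are not known exactly. Their poses are not given: they have to be found in the camera images.
- plate: White flat wall plate, 140 x 110 x 12 mm, 0.16 kg, loose on the table in front of the bay's mouth, nose within about 20 degrees of it. Origin: centre of its underside. x runs along its length to the nose, the end with two cut corners (x=+70 mm, 70 mm wide); the straight rear edge, 110 mm wide, is at x=-70 mm; z up. Too wide to grasp: it is pushed by its edges.
- plate_nose (a point): Middle of the plate's cut-corner end edge: 70 mm from the plate's origin along its x, 6 mm above its underside.
- bay: Open-fronted bay fixed to the table: white walls 18 mm high, 8 mm thick, no floor but the table. Origin on the table, where the plate's centre lies when fully home; x points from the mouth to the back wall (inner face x=+70 mm). Side walls' inner faces are at y=+-60 mm, from the back to x=-50 mm. A plate fully home has its rear edge at x=-70 mm.
- antenna: Loose white paddle antenna, 170 mm long, 14 mm thick, 50 g, lying flat on the table. Origin: middle of its length and width, on its underside. x runs along it to the blade's plain tip (x=+85 mm); the wide knuckle, 36 mm across, is at x=-85 to -57 mm; the rest is the blade, 22 mm across. z up. It can be grasped across the blade at its origin.
- antenna_tip (a point): Plain tip of the antenna: x=+85 mm on its axis, 7 mm above its underside.
- tray: Tray fixed to the table: grey floor 4 mm thick, white walls up to 14 mm above the table. Origin on the table under the middle of its long trough; x runs along the trough from wide pocket to narrow end, inside x=-89 to +89 mm. Narrow part: x=+42 to +89 mm, 30 mm wide inside. A properly laid antenna has its origin over this one, 4 mm up, both x axes the same way.
- bay_mouth (a point): Middle of the bay's mouth on the table, at the bay's x=-86 mm; here the two flared guides, which run from the side walls' ends, are about 160 mm apart.
- tray_pocket (a point): Centre of the trough's wide pocket, on its floor (x=-69, z=4 mm in the tray): pocket x=-89 to -50 mm, 44 mm wide inside, walls 6 mm thick. Between pocket and narrow part (x=-50 to +42 mm) there are no side walls: fingers have room from the tray's edge at y=-40 mm to a wall at y=+62 mm, beyond which is the side compartment (to y=+115 mm).
- screwdriver: Black-handled screwdriver 170 mm long lying on the table; leave alone. Origin: middle of its underside. It and the antenna swap places from start to start.
- bracket: Small steel L bracket, 75 x 30 x 25 mm, lying in the tray's side compartment; leave alone. Origin: underside centre.
- adapter: White plug-in power adapter, 60 x 36 x 30 mm, on the table between plate and tray; leave alone. Origin: underside centre.
Mind the look-alikes: they are no part of the job. Several things have the shape of the antenna; the one meant has the colours described above.

How it is judged:
At the end, for the whole second after the job is handed in: The plate lies flat on the table in the bay, nose towards the back wall, within 7 mm of fully home, within 10 mm sideways and square within 0.1 rad; the antenna lies flat on the trough's floor, knuckle in the wide pocket, within 9 mm of the trough's centre and aligned within 0.12 rad; both at rest (x of plate in the frame of bay between -0.007 and 0.006 m and y of plate in the frame of bay between -0.01 and 0.01 m and angle between the x axis of plate and the x axis of bay, either way round below 0.1 rad and x of plate_nose in the frame of bay above 0.05 m and height (world z) of plate below 0.004 m and angle between plate's own z axis and vertical below 0.06 rad and x of antenna in the frame of tray between -0.009 and 0.009 m and y of antenna in the frame of tray between -0.009 and 0.009 m and z of antenna in the frame of tray between 0.001 and 0.007 m and angle between the x axis of antenna and the x axis of tray, either way round below 0.12 rad and angle between antenna's own z axis and vertical below 0.08 rad and x of antenna_tip in the frame of tray above 0.06 m and linear speed of each of plate, antenna below 0.02 m/s); the robot touches nothing.
It fails at once if the wall plate is lifted off the table (origin over 20 mm up) or tipped by more than 0.35 rad (height (world z) of plate above 0.02 m or angle between plate's own z axis and vertical above 0.35 rad).
It fails at once if the antenna is dropped or slammed into the tray (faster than 0.6 m/s when under 25 mm above the table over the trough) (horizontal distance between antenna and tray below 0.05 m and height (world z) of antenna below 0.025 m and linear speed of antenna above 0.6 m/s).
It fails at once if a bystander is disturbed (screwdriver, bracket or adapter moved by more than 20 mm) (distance of any of screwdriver, bracket, adapter from where it was at the start of the episode above 0.02 m).
It also fails if it takes over 58 s, if anything falls off the work surface, if the arm or the gripper's body presses on something with over 40 N, if the wrist force passes 120 N, or if a joint passes its speed limit or range.

## Working session

There is one attempt and no reset: what is moved stays moved. The work goes in short steps, Python scripts to look and compute and a shell command to move; the robot and the scene stay as the last step left them, time stands still between calls to the robot, and variables do not carry over. Pictures are saved under pics/ and viewed, at most 10 in all, crops included, and the job is handed in when it is done.

```bash
mkdir -p pics; ls; python3 - <<'E'
from plant import *
import cv2,numpy as np
p,d=read_camera("top"); np.savez("top0.npz",p=p,d=d)
cv2.imwrite("pics/top0.png",p[...,::-1])
print(camera_params("top")); print({k:np.round(v,3) for k,v in state().items()})
E
```

```text
pics
{'K': array([[509.93487415,   0.        , 322.70628998],
       [  0.        , 509.93487415, 200.06010851],
       [  0.        ,   0.        ,   1.        ]]), 'R': array([[-0.00704233, -0.99995834, -0.00580796],
       [-0.99682503,  0.00748068, -0.07927099],
       [ 0.07931114,  0.00523127, -0.99683618]]), 't': array([0.00201578, 0.47225632, 1.3135444 ])}
{'clock': np.float64(0.05), 'joints': array([ 1.008,  0.435,  0.025,  1.574, -0.012,  1.134, -0.075]), 'joint_velocities': array([-0.   , -0.002,  0.   , -0.002, -0.001,  0.002, -0.   ]), 'joint_torque': array([ 3.0000e-03, -6.6978e+01,  9.8900e-01, -3.1550e+01, -6.1000e-02,
        3.8000e-02,  0.0000e+00]), 'eef_pos': array([ 0.277, -0.56 ,  0.248]), 'ee_rot': array([-3.14,  0.  ,  0.46]), 'contact_force': array([-0.064, -0.576,  0.706]), 'moment': array([ 0.009,  0.014, -0.03 ]), 'gripper_force': np.float64(0.0), 'opening': np.float64(0.092)}
```

View pics/top0.png

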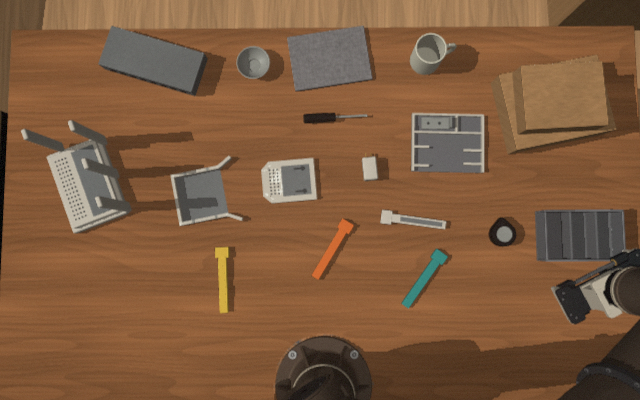

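The antenna-shaped things are yellow (223,280), orange (333,249), teal (425,278) and white (413,220). Only the white one fits "white paddle antenna". I'll enlarge that area to confirm.

```bash
python3 - <<'E'
import cv2,numpy as np
p=np.load("top0.npz")["p"][...,::-1]
a=cv2.resize(p[105:240,370:500],None,fx=4.4,fy=4.4,interpolation=cv2.INTER_CUBIC)
cv2.imwrite("pics/c1.png",a)
b=cv2.resize(p[145:240,160:330],None,fx=4.7,fy=4.7,interpolation=cv2.INTER_CUBIC)
cv2.imwrite("pics/c2.png",b)
E
```

```text
(no output)
```

View pics/c1.png

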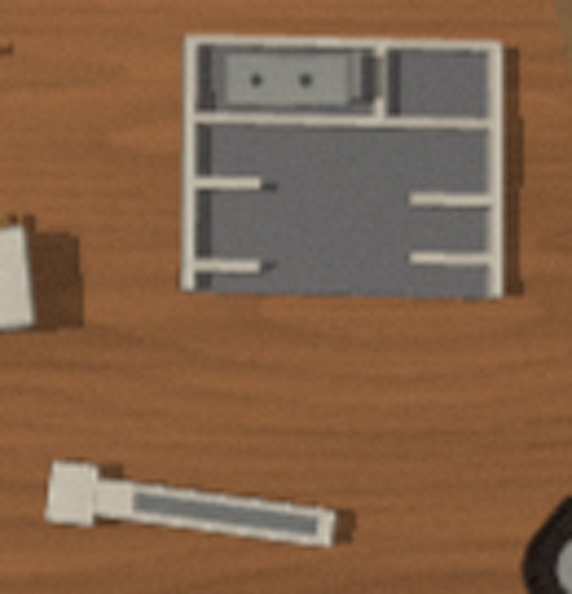

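View pics/c2.png

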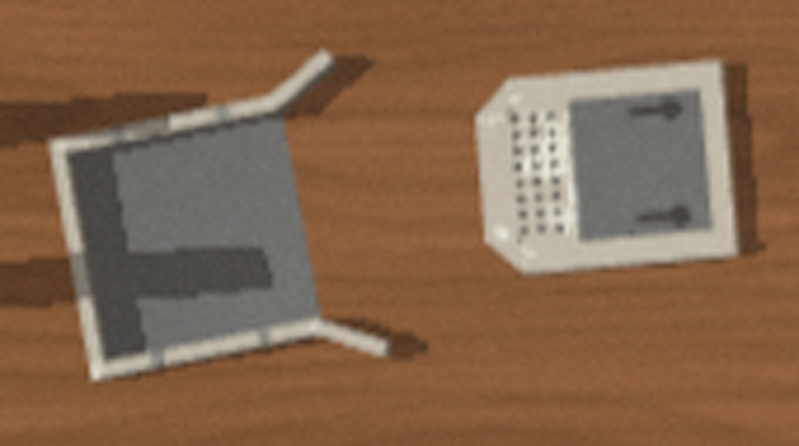

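```bash
cat >h.py <<'E'
import numpy as np
from plant import camera_params
def ray(cam,uv,z,pose=None):
    c=camera_params(cam);K=np.array(c["K"]);uv=np.atleast_2d(uv)
    if "R" in c: R=np.array(c["R"]).T;o=-R@np.array(c["t"])
    else:
        from scipy.spatial.transform import Rotation as Ro
        T=np.eye(4);T[:3,:3]=Ro.from_euler("xyz",pose[1]).as_matrix();T[:3,3]=pose[0]
        T=T@np.array(c["tool_from_camera"]);R=T[:3,:3];o=T[:3,3]
    d=(R@np.linalg.inv(K)@np.c_[uv,np.ones(len(uv))].T).T
    return o+d*((z-o[2])/d[:,2])[:,None]
E
python3 - <<'E'
from h import *
def A(name,pts,off,s,z):
    P=ray("top",np.array(pts)/s+off,z)[:,:2]
    print(name,P.round(3).tolist());return P
def ang(v): return round(float(np.arctan2(v[1],v[0])),3)
o1=(370,105);o2=(160,145)
a=A("ant",[(55,460),(45,522),(337,508),(331,547)],o1,4.4,.014)
k=(a[0]+a[1])/2;t=(a[2]+a[3])/2;print("centre",(k+t)/2,"yaw",ang(t-k),np.linalg.norm(t-k))
a=A("tray",[(228,224.5),(450,229.5),(188,225),(495,229)],o1,4.4,.014)
print("c",(a[2]+a[3])/2,ang(a[1]-a[0]),np.linalg.norm(a[3]-a[2]))
a=A("plate",[(720,62),(738,254),(477,115),(487,240)],o2,4.7,.012)
r=(a[0]+a[1])/2;n=(a[2]+a[3])/2;print("c",(r+n)/2,ang(n-r),np.linalg.norm(n-r),np.linalg.norm(a[0]-a[1]))
a=A("bay",[(70,152),(104,357),(282,113),(318,320)],o2,4.7,.018)
m=(a[0]+a[1])/2;d=m-(a[2]+a[3])/2;d/=np.linalg.norm(d);print("c",m-.07*d,ang(d),"back perp",ang(a[0]-a[1])+1.571,np.linalg.norm(a[0]-a[1]))
E
```

```text
ant [[0.447, -0.158], [0.41, -0.151], [0.417, -0.324], [0.394, -0.32]]
centre [ 0.41672181 -0.2383371 ] yaw -1.706 0.16943891029655322
tray [[0.587, -0.264], [0.583, -0.396], [0.587, -0.24], [0.583, -0.423]]
c [ 0.58511651 -0.33143012] -1.602 0.1836414955393166
plate [[0.584, 0.023], [0.476, 0.014], [0.555, 0.16], [0.485, 0.154]]
c [0.52478509 0.08752671] 1.643 0.13889989166842892 0.10883439077017464
bay [[0.535, 0.387], [0.42, 0.366], [0.556, 0.268], [0.44, 0.247]]
c [0.48959109 0.30723655] 1.741 back perp 1.75 0.11662328364795606
```

White antenna confirmed: knuckle at crop (72,492), tip (334,527). The tray's wide pocket is on the left at crop (228,225). The plate's nose points left, towards the bay. I'll do the antenna first.

```bash
python3 -m inch '[{"offset":[0.0335,-0.0283,0],"dr":[0,0,0],"hand":0.06},{"offset":[0.0335,-0.0283,0],"dr":[0,0,0],"hand":0.06},{"offset":[0.0335,-0.0283,0],"dr":[0,0,0],"hand":0.06},{"offset":[0.0335,-0.0283,0],"dr":[0,0,0],"hand":0.06},{"offset":[0.0335,-0.0283,0],"dr":[0,0,0],"hand":0.06},{"offset":[0.0335,-0.0283,0],"dr":[0,0,0],"hand":0.06},{"offset":[0.0335,-0.0283,0],"dr":[0,0,0],"hand":0.06},{"offset":[0.0335,-0.0283,0],"dr":[0,0,0],"hand":0.06},{"offset":[0,0,0.006],"dr":[0,0,-0.122],"hand":0.06},{"offset":[0,0,0.006],"dr":[0,0,-0.122],"hand":0.06},{"offset":[0,0,0.006],"dr":[0,0,-0.122],"hand":0.06},{"offset":[0,0,0.006],"dr":[0,0,-0.122],"hand":0.06},{"offset":[0,0,0.006],"dr":[0,0,-0.122],"hand":0.06},{"offset":[0,0,0.006],"dr":[0,0,-0.122],"hand":0.06},{"offset":[0,0,0.006],"dr":[0,0,-0.122],"hand":0.06},{"offset":[0,0,0.006],"dr":[0,0,-0.122],"hand":0.06},{"offset":[0,0,0],"dr":[0,0,0],"hand":0.06}]'
python3 - <<'E'
from plant import *
import cv2,numpy as np
s=state();print(s["eef_pos"],s["ee_rot"],s["joints"].round(2) if hasattr(s["joints"],"round") else s["joints"])
p,d=read_camera("wrist");cv2.imwrite("pics/w1.png",p[...,::-1])
E
```

```text
clock: 2.17
eef_pos: [0.4165, -0.2382, 0.2001]
ee_rot: [-3.14, -0.001, 1.435]
contact_force: [0.0, -0.9, -0.0]
opening: 0.0601
gripper_force: 0.0
[ 0.41646159 -0.23816183  0.20006718] [-3.14002626e+00 -6.31273407e-04  1.43483976e+00] [ 0.65  0.27 -0.3   1.96  0.1   0.92  0.17]
```

View pics/w1.png

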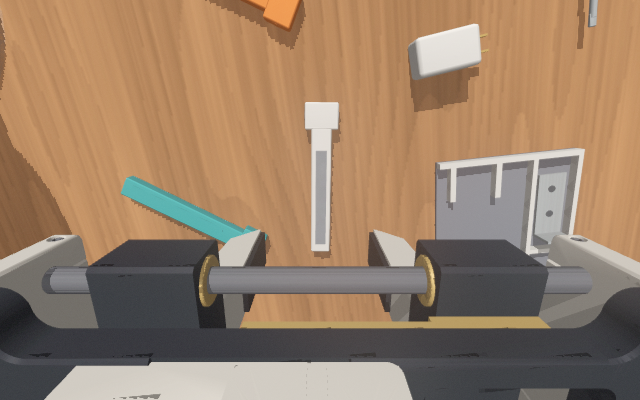

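The close view shows the white antenna with its knuckle at (321,115) and tip at (320,250), the tray on the right and the teal look-alike on the left.

```bash
python3 - <<'E'
from h import *
P=ray("wrist",[(321.5,103),(320.5,250),(453,202),(499,198)],.014,([.4165,-.2382,.2001],[-3.14,-.0006,1.435]))
print(P.round(4));k,t=P[0,:2],P[1,:2];print((k+t)/2,np.linalg.norm(k-t),np.arctan2(*(t-k)[::-1]))
E
```

```text
[[ 0.4335 -0.1543  0.014 ]
 [ 0.4105 -0.3193  0.014 ]
 [ 0.5672 -0.2805  0.014 ]
 [ 0.6187 -0.2827  0.014 ]]
[ 0.42199344 -0.23675927] 0.16661916800685295 -1.7095235562117428
```

```bash
python3 -m inch '[{"offset":[0,0.0025,0.03],"dr":[0,0,0.002],"hand":0.06},{"offset":[0,0,0.03],"dr":[0,0,0],"hand":0.06},{"offset":[0,0,0.03],"dr":[0,0,0],"hand":0.06},{"offset":[0,0,0.03],"dr":[0,0,0],"hand":0.06},{"offset":[0,0,0.03],"dr":[0,0,0],"hand":0.06},{"offset":[0,0,0.014],"dr":[0,0,0],"hand":0.06},{"offset":[0,0,0.01],"dr":[0,0,0],"hand":0.06},{"offset":[0,0,0],"dr":[0,0,0],"hand":0.01},{"offset":[0,0,0],"dr":[0,0,0],"hand":0.01},{"offset":[0,0,0],"dr":[0,0,0],"hand":0.01},{"offset":[0,0,0],"dr":[0,0,0],"hand":0.01},{"offset":[0,0,0],"dr":[0,0,0],"hand":0.01},{"offset":[0,0,0],"dr":[0,0,0],"hand":0.01}]' 20
```

```text
clock: 3.85
eef_pos: [0.4198, -0.2388, 0.0271]
ee_rot: [3.141, 0.0, 1.434]
contact_force: [-0.8, -0.9, 5.5]
opening: 0.0215
gripper_force: 20.0
```

```bash
python3 -m inch '[{"offset":[0,0,-0.02],"dr":[0,0,0],"hand":0.01},{"offset":[0,0,-0.03],"dr":[0,0,0],"hand":0.01},{"offset":[0,0,-0.03],"dr":[0,0,0],"hand":0.01},{"offset":[-0.0115,0.0297,0],"dr":[0,0,0],"hand":0.01},{"offset":[-0.0115,0.0297,0],"dr":[0,0,0],"hand":0.01},{"offset":[-0.0115,0.0297,0],"dr":[0,0,0],"hand":0.01},{"offset":[-0.0115,0.0297,0],"dr":[0,0,0],"hand":0.01},{"offset":[-0.0115,0.0297,0],"dr":[0,0,0],"hand":0.01},{"offset":[-0.0115,0.0297,0],"dr":[0,0,0],"hand":0.01},{"offset":[0,0,0],"dr":[0,0,-0.106],"hand":0.01},{"offset":[0,0,0],"dr":[0,0,0],"hand":0.01}]'
python3 - <<'E'
from plant import *
import cv2,numpy as np
s=state();print(s["eef_pos"],s["ee_rot"],s["opening"])
p,d=read_camera("wrist");cv2.imwrite("pics/w2.png",p[...,::-1])
E
```

```text
clock: 5.22
eef_pos: [0.5863, -0.3312, 0.106]
ee_rot: [-3.141, -0.001, 1.539]
contact_force: [-0.5, 0.4, -1.1]
opening: 0.0218
gripper_force: 20.0
[ 0.58628606 -0.33122593  0.1060162 ] [-3.14055076e+00 -7.35014353e-04  1.53913540e+00] 0.02175211693320212
```

View pics/w2.png

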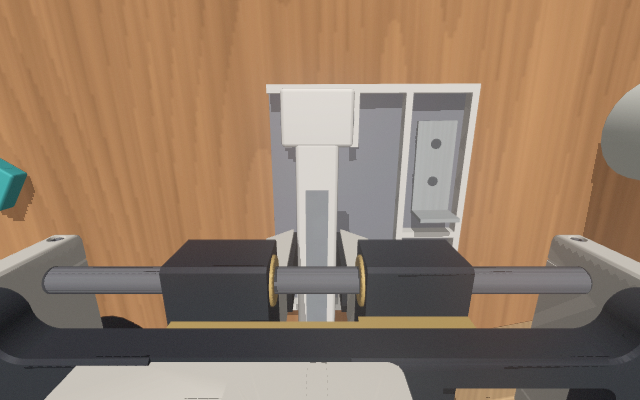

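```bash
python3 - <<'E'
from h import *
po=([.5863,-.3312,.106],[-3.14055,-.0007,1.539])
print(ray("wrist",[(282,91),(353,91),(285,147),(351,147)],.093,po).round(4))
print(ray("wrist",[(266,85),(480,85),(268,93),(359,147),(286,147),(404,105),(404,230)],.014,po).round(4))
E
```

```text
[[ 0.5734 -0.2455  0.093 ]
 [ 0.607  -0.2466  0.093 ]
 [ 0.5732 -0.2718  0.093 ]
 [ 0.606  -0.2728  0.093 ]]
[[ 0.5535 -0.2354  0.014 ]
 [ 0.7076 -0.2403  0.014 ]
 [ 0.5545 -0.2408  0.014 ]
 [ 0.6209 -0.2818  0.014 ]
 [ 0.5652 -0.28    0.014 ]
 [ 0.6536 -0.2523  0.014 ]
 [ 0.6585 -0.3509  0.014 ]]
```

```bash
python3 - <<'E'
from h import *
import cv2
for c,r,y,z in [(341,38,.121,.014),(341,121,.065,.014),(341,294,-.04,.004),(228,183,.025,.014),(228,266,-.025,.014),(450,200,.018,.014),(450,259,-.018,.014)]:
    P=ray("top",np.array([c,r])/4.4+(370,105),z)[0]; print(P.round(4), (P[0]-y*.9995)+.031*(-.3314-P[1])*-1)
# depth check of wrist tray edges and the current top picture
from plant import *
p,d=read_camera("wrist");print([(u,v,round(float(d[v,u]),3)) for u,v in [(300,210),(380,150),(356,120),(317,130),(150,100)]])
c=camera_params("wrist");print(c["tool_from_camera"],c["K"])
E
```

```text
[ 0.7002 -0.3342  0.014 ] 0.5792131253897945
[ 0.6495 -0.3329  0.014 ] 0.584478816830422
[ 0.546  -0.3325  0.004 ] 0.5859603920944922
[ 0.6123 -0.2641  0.014 ] 0.5894275538375645
[ 0.5621 -0.263   0.014 ] 0.5891963017294229
[ 0.6009 -0.3969  0.014 ] 0.5809215865923056
[ 0.5653 -0.3958  0.014 ] 0.581259116258805
[(300, 210, 0.156), (380, 150, 0.236), (356, 120, 0.221), (317, 130, 0.146), (150, 100, 0.231)]
[[-3.97245894e-04 -9.60880882e-01 -2.76961680e-01  7.51150015e-02]
 [ 9.99999917e-01 -3.57540817e-04 -1.93859762e-04  7.51662831e-04]
 [ 8.72510338e-05 -2.76961734e-01  9.60880945e-01 -1.35742770e-01]
 [ 0.00000000e+00  0.00000000e+00  0.00000000e+00  1.00000000e+00]] [[296.1313183    0.         316.56115942]
 [  0.         296.1313183  198.59578362]
 [  0.           0.           1.        ]]
```

```bash
python3 -m inch '[{"offset":[0,0.0022,0.02],"dr":[0,0,0],"hand":0.01},{"offset":[0,0,0.02],"dr":[0,0,0],"hand":0.01},{"offset":[0,0,0.016],"dr":[0,0,0],"hand":0.01},{"offset":[0,0,0],"dr":[0,0,0],"hand":0.01}]'
python3 - <<'E'
from plant import *
import cv2,numpy as np
s=state();print(s["eef_pos"],s["ee_rot"])
p,d=read_camera("wrist");cv2.imwrite("pics/w3.png",cv2.resize(p[60:340,200:440,::-1],None,fx=2.1,fy=2.1))
E
```

```text
clock: 5.82
eef_pos: [0.5875, -0.3308, 0.0484]
ee_rot: [-3.138, -0.001, 1.54]
contact_force: [-0.0, 0.1, -0.9]
opening: 0.0217
gripper_force: 20.0
[ 0.58752222 -0.33082005  0.04840835] [-3.13817937e+00 -1.46262417e-03  1.53972650e+00]
```

View pics/w3.png

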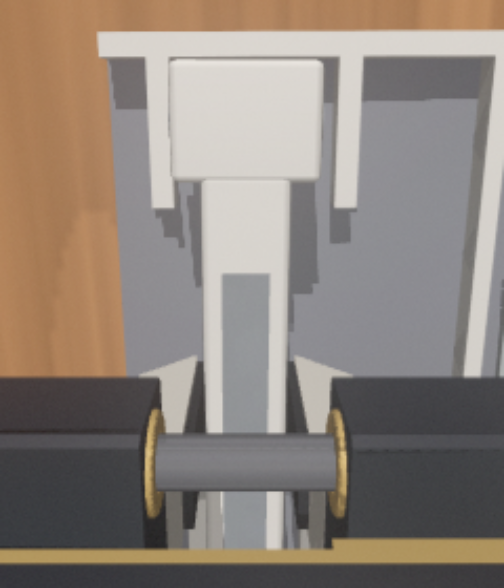

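The knuckle spans crop columns 172–322, between pocket walls at about 171 and 335. The pocket centre is slightly to the right.

```bash
python3 - <<'E'
from h import *
po=([.5875,-.3308,.0484],[-3.138,-.0015,1.5397])
f=lambda L:np.array(L)/2.1+(200,60)
print(ray("wrist",f([(172,120),(322,120),(247,60),(247,180)]),.0353,po).round(4))
print(ray("wrist",f([(171,120),(336,120),(253,56),(253,33),(155,208),(346,208)]),.014,po).round(4))
E
```

```text
[[ 0.5737 -0.257   0.0353]
 [ 0.6083 -0.2581  0.0353]
 [ 0.5914 -0.2445  0.0353]
 [ 0.5906 -0.2713  0.0353]]
[[ 0.5709 -0.2572  0.014 ]
 [ 0.6144 -0.2585  0.014 ]
 [ 0.593  -0.242   0.014 ]
 [ 0.5931 -0.2365  0.014 ]
 [ 0.565  -0.2803  0.014 ]
 [ 0.6174 -0.2819  0.014 ]]
```

```bash
python3 -m inch '[{"offset":[-0.0015,0.0018,0],"dr":[0,0,0],"hand":0.01},{"offset":[0,0,0.006],"dr":[0,0,0],"hand":0.01},{"offset":[0,0,0.006],"dr":[0,0,0],"hand":0.01},{"offset":[0,0,0.005],"dr":[0,0,0],"hand":0.01},{"offset":[0,0,0],"dr":[0,0,0],"hand":0.01}]'
```

```text
clock: 6.5
eef_pos: [0.5902, -0.3328, 0.0331]
ee_rot: [-3.141, -0.0, 1.54]
contact_force: [-0.1, -0.8, -0.3]
opening: 0.0219
gripper_force: 20.0
```

```bash
python3 -m inch '[{"offset":[0,0,0.002],"dr":[0,0,0],"hand":0.01},{"offset":[0,0,0],"dr":[0,0,0],"hand":0.01},{"offset":[0,0,0],"dr":[0,0,0],"hand":0.04},{"offset":[0,0,0],"dr":[0,0,0],"hand":0.05},{"offset":[0,0,0],"dr":[0,0,0],"hand":0.05},{"offset":[0,0,0],"dr":[0,0,0],"hand":0.05},{"offset":[0,0,-0.02],"dr":[0,0,0],"hand":0.05},{"offset":[0,0,-0.05],"dr":[0,0,0],"hand":0.05},{"offset":[0,0,-0.05],"dr":[0,0,0],"hand":0.05},{"offset":[0,0,-0.05],"dr":[0,0,0],"hand":0.05},{"offset":[0,0,0],"dr":[0,0,0],"hand":0.0}]'
python3 - <<'E'
from plant import *
import cv2,numpy as np
s=state();print(s["eef_pos"],s["ee_rot"])
p,d=read_camera("wrist");cv2.imwrite("pics/w4.png",p[...,::-1])
E
```

```text
clock: 7.88
eef_pos: [0.5932, -0.3338, 0.2085]
ee_rot: [3.132, 0.004, 1.54]
contact_force: [-0.2, 0.8, 0.3]
opening: 0.0439
gripper_force: 0.0
[ 0.59318884 -0.33377221  0.20849036] [3.13248111 0.00387066 1.53970503]
```

View pics/w4.png

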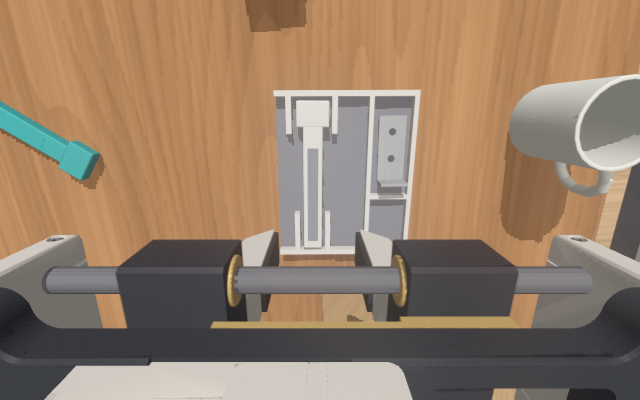

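The antenna is seated with its knuckle in the pocket at (312,113) and its tip at (313,247), with even gaps on both sides. Next is the plate. I'll use two spread fingers as a pusher on its rear edge, aligned with the bay axis.

```bash
python3 -m inch '[{"offset":[0,0,0],"dr":[0,0,-0.1],"hand":0.05},{"offset":[0,0,0],"dr":[0,0,-0.102],"hand":0.05},{"offset":[0.0384,0.0009,0],"dr":[0,0,0],"hand":0.05},{"offset":[0.0384,0.0009,0],"dr":[0,0,0],"hand":0.05},{"offset":[0.0384,0.0009,0],"dr":[0,0,0],"hand":0.05},{"offset":[0.0384,0.0009,0],"dr":[0,0,0],"hand":0.05},{"offset":[0.0384,0.0009,0],"dr":[0,0,0],"hand":0.05},{"offset":[0.0384,0.0009,0],"dr":[0,0,0],"hand":0.05},{"offset":[0.0384,0.0009,0],"dr":[0,0,0],"hand":0.05},{"offset":[0.0384,0.0009,0],"dr":[0,0,0],"hand":0.05},{"offset":[0,0,0],"dr":[0,0,0],"hand":0.05}]'
python3 - <<'E'
from plant import *
import cv2,numpy as np
s=state();print(s["eef_pos"],s["ee_rot"])
p,d=read_camera("wrist");cv2.imwrite("pics/w5.png",p[...,::-1])
E
```

```text
clock: 9.3
eef_pos: [0.5444, -0.0253, 0.2015]
ee_rot: [-3.141, -0.002, 1.747]
contact_force: [0.2, -0.7, -0.0]
opening: 0.0495
gripper_force: 0.0
[ 0.5443977  -0.02528307  0.20152165] [-3.14070472e+00 -1.58372689e-03  1.74729115e+00]
```

View pics/w5.png

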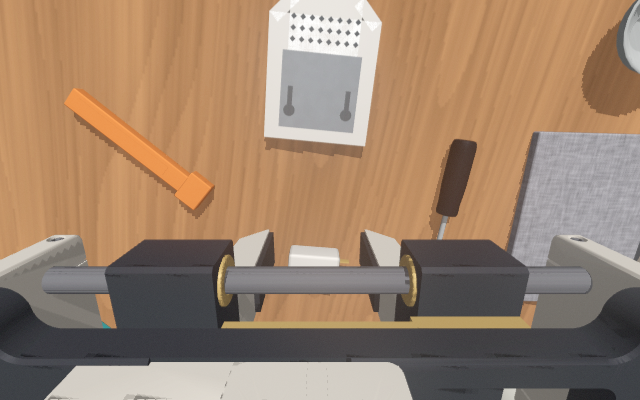

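The plate's rear corners are at (265,136) and (364,145). The adapter shows at (315,258) between the fingers, so I'll check its clearance before going down.

```bash
python3 - <<'E'
from h import *
po=([.5444,-.0253,.2015],[-3.1407,-.0016,1.7473])
print(ray("wrist",[(265,136),(364,145)],.012,po).round(4),ray("wrist",[(291,246),(338,248)],.03,po).round(4))
print(ray("top",[(362,156),(376,156),(363,181),(378,180)],.03).round(3))
E
```

```text
[[0.4812 0.016  0.012 ]
 [0.5884 0.0253 0.012 ]] [[ 0.5286 -0.0983  0.03  ]
 [ 0.5815 -0.0914  0.03  ]]
[[ 0.586 -0.105  0.03 ]
 [ 0.586 -0.141  0.03 ]
 [ 0.52  -0.106  0.03 ]
 [ 0.523 -0.145  0.03 ]]
```

```bash
python3 -m inch '[{"offset":[0,0.002,0.035],"dr":[0,0,0.005],"hand":0.05},{"offset":[0,0,0.035],"dr":[0,0,0],"hand":0.05},{"offset":[0,0,0.035],"dr":[0,0,0],"hand":0.05},{"offset":[0,0,0.035],"dr":[0,0,0],"hand":0.05},{"offset":[0,0,0.025],"dr":[0,0,0],"hand":0.05},{"offset":[0,0,0.0105],"dr":[0,0,0],"hand":0.05},{"offset":[0.012,0,0],"dr":[0,0,0],"hand":0.05},{"offset":[0.012,0,0],"dr":[0,0,0],"hand":0.05},{"offset":[0.01,0,0],"dr":[0,0,0],"hand":0.05},{"offset":[0.01,0,0],"dr":[0,0,0],"hand":0.05},{"offset":[0.01,0,0],"dr":[0,0,0],"hand":0.05},{"offset":[0.01,0,0],"dr":[0,0,0],"hand":0.05},{"offset":[0.01,0,0],"dr":[0,0,0],"hand":0.05},{"offset":[0.01,0,0],"dr":[0,0,0],"hand":0.05},{"offset":[0.01,0,0],"dr":[0,0,0],"hand":0.05},{"offset":[0.01,0,0],"dr":[0,0,0],"hand":0.05},{"offset":[0,0,0],"dr":[0,0,0],"hand":0.05}]'
python3 - <<'E'
from plant import *
import cv2,numpy as np
s=state();print(s["eef_pos"],s["ee_rot"])
p,d=read_camera("wrist");cv2.imwrite("pics/w6.png",p[...,::-1])
E
```

```text
clock: 11.48
eef_pos: [0.5299, 0.0755, 0.0262]
ee_rot: [-3.142, -0.001, 1.739]
contact_force: [0.3, -0.2, -0.8]
opening: 0.0498
gripper_force: 0.0
[0.5299     0.07545682 0.02617879] [-3.14155909e+00 -9.08199313e-04  1.73852599e+00]
```

View pics/w6.png

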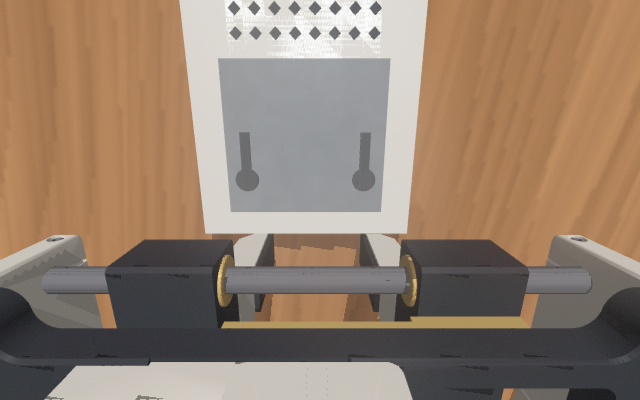

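Both fingers are on the rear edge (205–407, row 233) and the plate is square to them, shifted about 6 mm to the left. I'll check it against the bay from the top camera.

```bash
python3 - <<'E'
from plant import *
import cv2
p,d=read_camera("top")
cv2.imwrite("pics/t2.png",cv2.resize(p[145:240,160:330,::-1],None,fx=4.7,fy=4.7,interpolation=cv2.INTER_CUBIC))
E
```

```text
(no output)
```

View pics/t2.png

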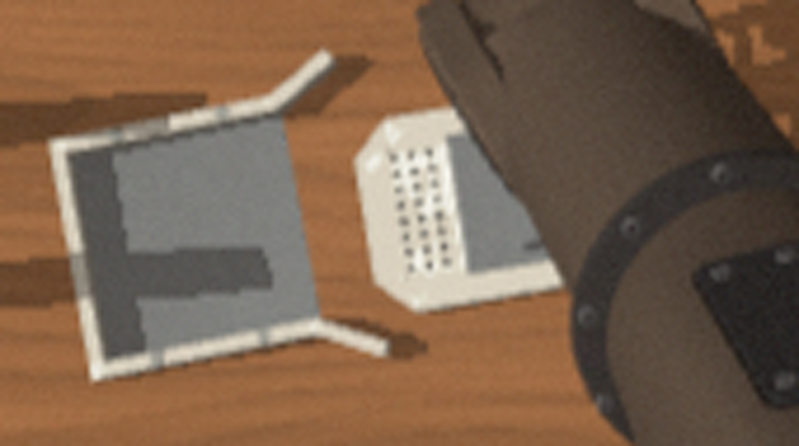

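```bash
python3 - <<'E'
from h import *
f=lambda L,z:ray("top",np.array(L)/4.7+(160,145),z)[:,:2]
b=f([(70,152),(104,357),(282,113),(318,320)],.018);m=(b[0]+b[1])/2;m2=(b[2]+b[3])/2
d=(m-m2)/np.linalg.norm(m-m2);y=np.array([-d[1],d[0]]);c=m-.07*d
P=f([(357,158),(378,282),(390,117),(415,311)],.012)
for q in (P[0]+P[1])/2,(P[2]+P[3])/2: print("along",(q-c)@d,"lat",(q-c)@y)
v=P[0]-P[1];print("plate yaw",np.arctan2(-v[0],v[1]),np.arctan2(v[1],v[0])+1.571,"bay",np.arctan2(d[1],d[0]),"m2 lat",(m2-c)@y)
E
```

```text
along -0.08622304731559875 lat 0.007975677371292091
along -0.1060929091946789 lat 0.008007637841797794
plate yaw -1.3979027477398682 1.7438935790550285 bay 1.7408604443407827 m2 lat 2.5153199755011902e-17
```

The plate is square to the bay but about 8 mm to its left (bay +y). I'll push diagonally, within the friction cone, to correct that. From here I check numerically, since the ten pictures are used up.

```bash
cat >m.py <<'E'
# plate side edges (wood -> white, by saturation) in wrist rows, and plate nose lateral in the top view
from plant import *
import cv2,numpy as np
def edges():
    p,d=read_camera("wrist");S=cv2.cvtColor(p,cv2.COLOR_RGB2HSV)[...,1]
    for r in (120,180,215):
        w=np.where(S[r,100:540]<60)[0]+100
        runs=[g for g in np.split(w,np.where(np.diff(w)>2)[0]+1) if len(g)>6]
        print(r,[(int(g[0]),int(g[-1])) for g in runs])
    return p
E
cat >/dev/null; python3 -c "from m import *;edges()"
python3 -m inch '[{"offset":[0.011,0.0022,0],"dr":[0,0,0],"hand":0.05},{"offset":[0.011,0.0022,0],"dr":[0,0,0],"hand":0.05},{"offset":[0.011,0.0022,0],"dr":[0,0,0],"hand":0.05},{"offset":[0.011,0.0022,0],"dr":[0,0,0],"hand":0.05},{"offset":[0,0,0],"dr":[0,0,0],"hand":0.05}]'
python3 -c "from m import *;edges()"
```

```text
120 [(192, 416)]
180 [(199, 411)]
215 [(203, 408)]
clock: 12.25
eef_pos: [0.5317, 0.1205, 0.0263]
ee_rot: [3.141, -0.001, 1.739]
contact_force: [0.3, -0.2, 0.3]
opening: 0.05
gripper_force: 0.0
120 [(192, 415)]
180 [(199, 410)]
215 [(203, 407)]
```

```bash
python3 -m inch '[{"offset":[0.011,0,0],"dr":[0,0,0],"hand":0.05},{"offset":[0.011,0,0],"dr":[0,0,0],"hand":0.05},{"offset":[0.011,0,0],"dr":[0,0,0],"hand":0.05},{"offset":[0.011,0,0],"dr":[0,0,0],"hand":0.05},{"offset":[0.011,0,0],"dr":[0,0,0],"hand":0.05},{"offset":[0.011,0,0],"dr":[0,0,0],"hand":0.05},{"offset":[0.011,0,0],"dr":[0,0,0],"hand":0.05},{"offset":[0.011,0,0],"dr":[0,0,0],"hand":0.05},{"offset":[0.008,0,0],"dr":[0,0,0],"hand":0.05},{"offset":[0,0,0],"dr":[0,0,0],"hand":0.05}]'
python3 -c "from m import *;edges()"
```

```text
clock: 13.55
eef_pos: [0.5156, 0.2145, 0.0263]
ee_rot: [3.141, -0.001, 1.738]
contact_force: [-0.1, 0.3, -0.2]
opening: 0.05
gripper_force: 0.0
120 [(160, 448)]
180 [(164, 192), (199, 411), (428, 455)]
215 [(150, 177), (203, 407), (446, 472)]
```

```bash
python3 -m inch '[{"offset":[0.004,0,0],"dr":[0,0,0],"hand":0.05},{"offset":[0.004,0,0],"dr":[0,0,0],"hand":0.05},{"offset":[0.003,0,0],"dr":[0,0,0],"hand":0.05},{"offset":[0,0,0],"dr":[0,0,0],"hand":0.05}]'
python3 -m inch '[{"offset":[0.002,0,0],"dr":[0,0,0],"hand":0.05},{"offset":[0.002,0,0],"dr":[0,0,0],"hand":0.05},{"offset":[0,0,0],"dr":[0,0,0],"hand":0.05}]'
```

```text
clock: 14.1
eef_pos: [0.5139, 0.2248, 0.0263]
ee_rot: [3.141, -0.0, 1.737]
contact_force: [-0.2, 0.6, -0.8]
opening: 0.0501
gripper_force: 0.0
clock: 14.48
eef_pos: [0.5133, 0.2285, 0.0262]
ee_rot: [3.141, -0.0, 1.737]
contact_force: [0.4, -0.0, 0.2]
opening: 0.0501
gripper_force: 0.1
```

```bash
python3 -m inch '[{"offset":[0.002,0,0],"dr":[0,0,0],"hand":0.05},{"offset":[0,0,0],"dr":[0,0,0],"hand":0.05}]'
python3 -m inch '[{"offset":[0.002,0,0],"dr":[0,0,0],"hand":0.05},{"offset":[0,0,0],"dr":[0,0,0],"hand":0.05}]'
python3 -m inch '[{"offset":[0.0015,0,0],"dr":[0,0,0],"hand":0.05},{"offset":[0,0,0],"dr":[0,0,0],"hand":0.05}]'
```

```text
clock: 14.72
eef_pos: [0.5129, 0.2304, 0.0262]
ee_rot: [3.142, -0.0, 1.737]
contact_force: [0.1, -0.7, -0.8]
opening: 0.0498
gripper_force: 0.2
clock: 14.98
eef_pos: [0.5128, 0.2313, 0.0262]
ee_rot: [-3.141, 0.001, 1.736]
contact_force: [1.4, -4.5, 1.0]
opening: 0.0499
gripper_force: 2.3
clock: 15.22
eef_pos: [0.5128, 0.2314, 0.0262]
ee_rot: [-3.141, 0.003, 1.735]
contact_force: [1.1, -8.1, 4.2]
opening: 0.05
gripper_force: 4.3
```

The force rose as the plate stopped on the back wall. I'll back off and verify.

```bash
python3 -m inch '[{"offset":[-0.01,0,0],"dr":[0,0,0],"hand":0.05},{"offset":[-0.02,0,0],"dr":[0,0,0],"hand":0.05},{"offset":[0,0,-0.05],"dr":[0,0,0],"hand":0.05},{"offset":[0,0,-0.05],"dr":[0,0,0],"hand":0.05},{"offset":[0,0,-0.05],"dr":[0,0,0],"hand":0.05},{"offset":[-0.04,0,0],"dr":[0,0,0],"hand":0.05},{"offset":[-0.04,0,0],"dr":[0,0,0],"hand":0.05},{"offset":[-0.04,0,0],"dr":[0,0,0],"hand":0.05},{"offset":[-0.04,0,0],"dr":[0,0,0],"hand":0.05},{"offset":[0,0,0],"dr":[0,0,0],"hand":0.05}]'
python3 - <<'E'
from h import *
from plant import *
import cv2
p,d=read_camera("top");p0=np.load("top0.npz")["p"]
S=cv2.cvtColor(p,cv2.COLOR_RGB2HSV).astype(int)
f=lambda L:ray("top",np.array(L)/4.7+(160,145),.018)[:,:2]
b=f([(70,152),(104,357),(282,113),(318,320)]);m=(b[0]+b[1])/2;m2=(b[2]+b[3])/2
e=(m-m2)/np.linalg.norm(m-m2);y=np.array([-e[1],e[0]]);c=m-.07*e
# plate's grey inset: gray-dark pixels inside the bay region vs start; find low-saturation profile along bay axis and across
cp=camera_params("top");K,R,t=[np.array(cp[k]) for k in("K","R","t")]
def prof(pts):
    X=np.c_[pts,np.full(len(pts),.012)]@R.T+t;uv=(X@K.T);uv=(uv[:,:2]/uv[:,2:]).round().astype(int)
    return [(int(S[v,u,2]),int(S[v,u,1])) for u,v in uv]
s=np.arange(-.1,.085,.005)
for lat in(-.03,.03):print("along",lat,[(round(a*1000),)+q for a,q in zip(s,prof(np.array([c+a*e+lat*y for a in s])))])
s=np.arange(-.075,.076,.004)
print("across",[(round(a*1000),)+q for a,q in zip(s,prof(np.array([c-.06*e+a*y for a in s])))])
q=lambda im,r:im[r[0]:r[1],r[2]:r[3]].astype(int)
for n,r in dict(screw=(108,128,298,372),bracket=(112,132,414,456),adapter=(150,185,360,382)).items():
    print(n,np.abs(q(p,r)-q(p0,r)).max(-1).mean().round(1))
print(state()["eef_pos"])
E
python3 -c "from m import *;edges()"
```

```text
clock: 16.48
eef_pos: [0.544, 0.0411, 0.1759]
ee_rot: [-3.141, 0.002, 1.73]
contact_force: [-0.0, 0.8, 0.3]
opening: 0.0502
gripper_force: 0.0
along -0.03 [(-100, 162, 148), (-95, 162, 143), (-90, 165, 144), (-85, 106, 140), (-80, 107, 145), (-75, 107, 138), (-70, 114, 76), (-65, 215, 33), (-60, 215, 32), (-55, 134, 15), (-50, 123, 8), (-45, 96, 5), (-40, 88, 14), (-35, 79, 19), (-30, 93, 8), (-25, 110, 7), (-20, 103, 10), (-15, 103, 10), (-10, 125, 8), (-5, 123, 15), (0, 121, 4), (5, 124, 8), (10, 122, 6), (15, 123, 8), (20, 209, 29), (25, 219, 28), (30, 199, 31), (35, 220, 28), (40, 227, 13), (45, 234, 13), (50, 210, 23), (55, 212, 34), (60, 215, 30), (65, 142, 34), (70, 125, 39), (75, 108, 40), (80, 214, 32)]
along 0.03 [(-100, 152, 146), (-95, 153, 148), (-90, 154, 144), (-85, 145, 148), (-80, 104, 137), (-75, 105, 138), (-70, 130, 45), (-65, 213, 32), (-60, 214, 33), (-55, 173, 25), (-50, 129, 8), (-45, 121, 11), (-40, 81, 19), (-35, 79, 13), (-30, 104, 12), (-25, 102, 10), (-20, 94, 8), (-15, 113, 5), (-10, 86, 18), (-5, 85, 12), (0, 104, 7), (5, 89, 14), (10, 85, 18), (15, 106
[... 200 characters left out ...]

across [(-75, 196, 34), (-71, 100, 56), (-67, 102, 140), (-63, 101, 139), (-59, 147, 71), (-55, 210, 33), (-51, 214, 33), (-47, 214, 31), (-43, 211, 33), (-39, 207, 31), (-35, 215, 33), (-31, 215, 32), (-27, 214, 32), (-23, 211, 33), (-19, 213, 32), (-15, 214, 32), (-11, 214, 29), (-7, 212, 30), (-3, 214, 33), (1, 213, 31), (5, 215, 32), (9, 210, 30), (13, 217, 31), (17, 212, 30), (21, 214, 33), (25, 214, 29), (29, 217, 34), (33, 212, 32), (37, 213, 30), (41, 214, 33), (45, 214, 31), (49, 215, 31), (53, 179, 36), (57, 132, 145), (61, 104, 135), (65, 200, 33), (69, 216, 33), (73, 155, 125)]
screw 26.5
bracket 15.7
adapter 17.8
[0.54373208 0.04371707 0.17602876]
120 []
180 []
215 [(523, 539)]
```

```bash
python3 -c "from plant import *;print(close_job())"
```

```text
the job is handed in; nothing more can be done
None
```

I've handed the job in; the simulator gave no verdict. The plate is in the bay against the back wall, square and about 2–3 mm off centre sideways, and the antenna lies in the trough with its knuckle in the wide pocket. I steered clear of the screwdriver, bracket and adapter, but my final image check couldn't confirm they hadn't moved.

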